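# Gauge the mast hole of an easel foot

### The arm

A 6-joint arm with a two-finger parallel gripper is mounted at the origin on the work surface. World frame = base frame: x ahead of the robot, y to its left, z up, the work surface at z = 0. Lengths are in m, angles in degrees, forces in N, time in s.
With the tool pointing down it reaches from about 0.35 to 0.8 m from the base axis. Payload 7.3 kg.
Tool frame: the origin (TCP) lies midway between the tips of the shut fingers; the grasp point (between the pads) lies 19 mm behind it (r.hold_point_z is the distance from the TCP to the grasp point, in m); z points along the fingers, y is the line along which they close (so a half turn about z gives the same grasp; the last joint's range is limited). The gripper opens to 85 mm and grips with 20 to 120 N. Pads are 22 mm wide; open, the fingers measure 114 mm over their backs; the gripper's body (76 mm by 85 mm) begins 54 mm behind the grasp point. The pads swing forward as they close: fully open they stand 13 mm farther back than shut.
Start: joints at [-81.36, 19.595, 87.324, -0, 73.075, -8.365], TCP at [0.154, -0.502, 0.231] pointing down, gripper open.
Joint ranges: [-145.02, 145.02], [-44.19, 115.74], [2.07, 154.8], [-57.11, 237.11], [16.16, 152.29], [-177.93, 177.93]. Speed limits (degrees/s): [147.25, 147.25, 180, 180, 180, 180].

### API

Orientations are given as [roll, pitch, yaw] about the fixed x, y, z axes, in that order (R = Rz(yaw) Ry(pitch) Rx(roll)).
In Python, from station import r, vision, ticket gives the robot as it stands. The module is installed in compiled form; this text tells all that it offers.
- The arm moves only by the tool servo_tool, never from a script. Its argument "series" is a list that holds one entry, the list of rows, each a list of 7 numbers: the opening, from 0 (shut) to 1 (fully open), then the shift along the tool's x, y, z in cm, then the turn, a rotation vector about the tool's x, y, z in rad. A call has exactly 10 rows; each row shifts and turns the commanded pose from where the row before left it, along the tool's axes as they then stand; what a row does not reach is not made up. A row lasts 1/10 s, in which the tool goes at most 50 mm and 8.59 degrees, less where a joint would pass 70% of its speed; a pose out of reach is approached as far as the arm can. A call is refused whole if a number of a shift passes 5 or a number of a turn 0.15, either way. A call with a gripper value outside its range is refused whole. The fingers move at their own pace and stop on an object; "squeeze" is the grip in N (left out, the last holds). Time passes only in rows, so rows that do not move let the fingers close, or fill a call up. It gives the time, the measured TCP pose, the force, the opening and the grip force at its end, in the units of the state.
- r.get_state(): the state, without advancing time (a new reading comes with each control period).
- vision.grab_frame(name): name is "scene" or "top" or "wrist"; returns the picture (480x640x3 uint8, red, green, blue); there is no depth.
- vision.calibration(name): a dict with "intrinsics" (3x3 intrinsics, pixels), "R" (3x3) and "t" (3): a world point X has camera coordinates R X + t. Camera axes: x right, y down, z forward; pixel columns grow to the right and rows downward; lengths in m; the calibration is good to about 2 mm. A picture is of the moment at which its call begins: read the wrist's pose just before it. calibration takes no time and is no camera call; for the wrist camera it gives the pose at the moment of the call.
- ticket.close_job(): hands the job in; it is judged then, once.
The state is a dict: "time_s": time; "q": joint angles; "joint_vel": joint speeds; "joint_torque": joint torques, N m; "position": TCP position; "ee_rot": TCP orientation; "ft_force": force on the tool from outside, world axes, zero at the start; "ft_torque": the same for the moment, N m; "opening": finger opening in m; "grip_force": force on a finger pad.
Only numpy, scipy, OpenCV 4.12 (cv2) and the standard library are available. Lean on these libraries where they do the work, as an engineer would, in place of code of your own. Each camera call takes 0.05 s, during which the arm holds its last target. There are 200 camera calls.

### The job

We need to know how deep the mast hole in the wooden easel foot is. Lift the steel depth gauge out of its plywood block and lower it into the hole; when the orange collar meets the rim, keep pushing the rod down through the stiff collar until its tip stands on the bottom of the hole, gently, without forcing it. Leave the gauge standing there, tip on the bottom and collar down on the rim to mark the depth, and leave the other things on the table where they are.

Things in the scene. Friction and masses are not known exactly. Their poses are not given: they have to be found in the camera images.
- gauge: Steel depth gauge: round rod, 16 mm diameter, 140 mm long, 0.21 to 0.3 kg with its collar; last 6 mm of the tip tapered. Origin at the centre of the tip's end face, z along the rod to its top end. Starts upright and loose (3 mm play) in the block, tip 10 mm and top 150 mm above the table, with 66 to 72 mm of bare rod above the collar to grip.
- nose: The brass button, 9 mm in diameter, at the very tip of the gauge, fixed to it: the part that meets the bottom of the hole, not to be struck or pressed with more than 25 N. Same origin and axes as the gauge.
- collar_under (a point): Centre of the underside of the orange ribbed collar (40 mm diameter, 24 mm high) round the gauge rod; z to the top of the rod. Its underside starts 44 to 50 mm from the gauge's tip. It is a stiff fit: it slides along the rod only under about 7 N, more than the gauge's weight, and stays where it is left, so the gauge can hang by it on the rim.
- block: Plywood block, 80 x 80 x 50 mm high, fixed to the table, with a 40 mm deep hole in the middle of its top, in which the gauge starts. Origin at the centre of its underside.
- easel_foot: Wooden easel foot, fixed to the table: two runners 170 mm long (along its x), 126 mm over their outsides, 28 mm high, and between them a square post 60 x 60 mm, its top 95 mm above the table. Origin at the centre of its underside, under the hole.
- mouth (a point): Centre of the mouth of the mast hole, in the flat top of the post, 95 mm above the table; z up. The hole is vertical, 18 mm in diameter and blind, with a hard flat floor. Its depth differs each time, between 58 and 72 mm, and cannot be seen.
- tape: Bystander: roll of blue tape lying flat, 52 mm in diameter, 24 mm high. Origin at the centre of its underside.
- jar: Bystander: amber jar with a black cap, 64 mm in diameter, 80 mm high. Origin at the centre of its underside.
- sponge_block: Bystander: cork sanding block, 70 x 45 x 28 mm high. Origin at the centre of its underside.
There are look-alikes about, which are no part of the job. Of the things shaped like the easel_foot, the wooden one is meant.

How it is judged (in metres and radians):
At the end, for the whole second after the job is handed in: The gauge stands released and at rest in the mast hole, upright within 4 degrees, its tip bearing on the hole's floor (at least 0.5 N: not hung up by the collar), and the underside of the collar within 2.5 mm of the rim (contact force between nose and anything else above 0.5 N and z of gauge in the frame of mouth below -0.054 m and horizontal distance between gauge and mouth below 0.005 m and z of collar_under in the frame of mouth below 0.0025 m and angle between gauge's own z axis and vertical below 0.07 rad and linear speed of gauge below 0.02 m/s); the robot touches nothing.
It fails at once if the tip of the gauge strikes or presses on anything with more than 25 N (contact force between nose and anything else above 25 N).
It fails at once if the gauge or its collar is pressed on the easel foot with more than 25 N (contact force between gauge and easel_foot above 25 N).
It fails at once if the tape roll is shifted by more than 20 mm (distance of tape from where it was at the start of the episode above 0.02 m).
It fails at once if the jar is shifted by more than 20 mm or tipped (distance of jar from where it was at the start of the episode above 0.02 m or angle between jar's own z axis and vertical above 0.3 rad).
It fails at once if the sanding block is shifted by more than 20 mm (distance of sponge_block from where it was at the start of the episode above 0.02 m).
It also fails if it takes over 53 s, if anything falls off the work surface, if the arm or the gripper's body presses on something with over 40 N, if the wrist force passes 120 N, or if a joint passes its speed limit or range.

## Working session

There is one attempt and no reset: what is moved stays moved. The work goes in short steps, Python scripts to look and compute and a tool call to move; the robot and the scene stay as the last step left them, time stands still between calls to the robot, and variables do not carry over. Pictures are saved under pics/ and viewed, at most 10 in all, crops included, and the job is handed in when it is done.

Besides the shell and the picture viewer there is one more tool, called after ">>>" as name(argument=value, ...), one argument or row to a line, values as JSON. servo_tool: Moves the arm, as the interface text tells. Its arguments: {"type":"object","properties":{"series":{"type":"array"},"squeeze":{"type":"number"}},"required":["series"]}

```bash
mkdir -p pics; python3 - <<'E'
from station import r,vision
import cv2,numpy as np
s=r.get_state();print(s,r.hold_point_z)
for n in("top","scene"):
    f=vision.grab_frame(n);cv2.imwrite(f"pics/{n}0.png",f[:,:,::-1]);c=vision.calibration(n);print(n,c)
E
```

```text
{'time_s': 0.0, 'q': array([-8.13605119e+01,  1.96359301e+01,  8.73771434e+01, -9.41788781e-04,
        7.30758708e+01, -8.36355957e+00]), 'joint_vel': array([-0.00909891, -0.04067727, -0.00321804,  0.0271181 , -0.10520088,
       -0.02255915]), 'joint_torque': array([ 2.65264011e-03, -4.33673930e+01, -2.46014911e+01,  1.05952856e-04,
        7.73342676e-03,  7.85385367e-06]), 'position': array([ 0.15349079, -0.50163558,  0.23063109]), 'ee_rot': array([-1.79911871e+02, -1.20462877e-02,  1.70033133e+01]), 'ft_force': array([ 0.40697841, -0.65680554, -0.24389567]), 'ft_torque': array([-0.00873818, -0.00944779, -0.03020551]), 'grip_force': 0.0, 'opening': 0.08541818770816997} 0.0187
top {'intrinsics': array([[435.31510775,   0.        , 321.31395901],
       [  0.        , 435.31510775, 238.5087599 ],
       [  0.        ,   0.        ,   1.        ]]), 'R': array([[-0.00932089, -0.99963055,  0.02553199],
       [-0.9930258 ,  0.00625228, -0.11773131],
       [ 0.11752818, -0.02645129, -0.99271721]]), 't': array([-0.01381281,  0.47834128,  0.86465093])}
scene {'intrinsics': array([[606.36123951,   0.        , 318.45234549],
       [  0.        , 606.36123951, 231.50642794],
       [  0.        ,   0.        ,   1.        ]]), 'R': array([[-0.09823099,  0.99514009, -0.00684684],
       [ 0.6663939 ,  0.06066729, -0.74312761],
       [-0.7391007 , -0.07756085, -0.66911469]]), 't': array([ 0.05063285, -0.25731024,  1.52998049])}
```

View pics/top0.png

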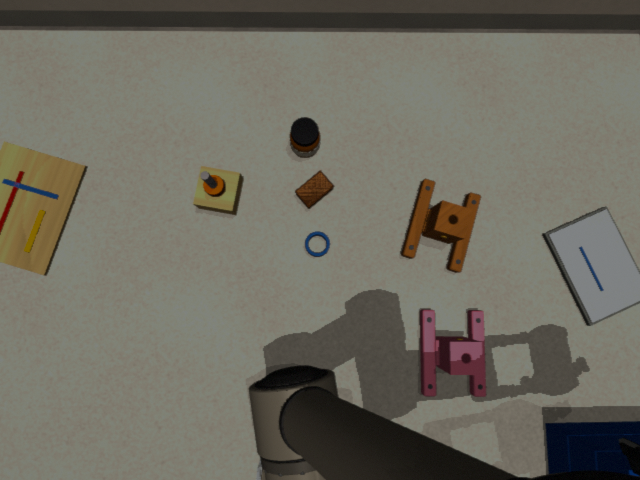

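View pics/scene0.png

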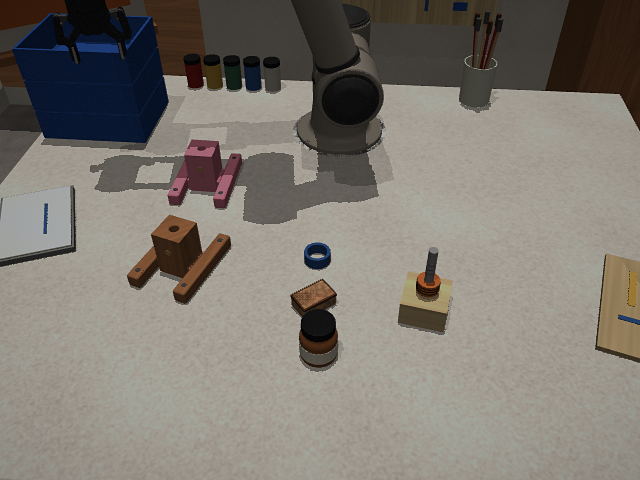

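The top view shows two foot-shaped things: an orange-brown wooden one with its hole at (453,219) and a pink one at (466,358). In the scene view their holes are at (174,229) and (202,149). The wooden-coloured one is meant. The gauge stands in the block at top (206,177) / scene (433,250), and the jar, cork and tape lie between them. I'll confirm with a crop and triangulate.

```bash
cat > h.py <<'E'
import cv2,numpy as np
def ray(c,u,v):
    R=c["R"];C=-R.T@c["t"];d=R.T@np.linalg.solve(c["intrinsics"],[u,v,1]);return C,d/np.linalg.norm(d)
def plane(c,u,v,z):
    C,d=ray(c,u,v);return C+d*(z-C[2])/d[2]
def tri(*obs): # (calib,u,v)...
    A=np.zeros((3,3));b=np.zeros(3);rs=[ray(*o) for o in obs]
    for C,d in rs:
        P=np.eye(3)-np.outer(d,d);A+=P;b+=P@C
    X=np.linalg.solve(A,b);return X,[round(1e3*np.linalg.norm(np.cross(X-C,d)),1) for C,d in rs]
def blob(mask,near,off=(0,0)):
    n,l,s,c=cv2.connectedComponentsWithStats(mask.astype(np.uint8))
    return sorted([(round(float(np.hypot(*(c[i]-near))),1),c[i].round(1).tolist(),s[i].tolist()) for i in range(1,n) if s[i][4]>=6])[:3]
E
python3 - <<'E'
from h import *
from station import vision
T,S=[vision.calibration(n) for n in("top","scene")]
t,s=[cv2.imread(f"pics/{n}0.png") for n in("top","scene")]
for nm,im,p in(("top",t,(453,219)),("scene",s,(174,229))):
    g=im.max(2).astype(int); x,y=p; w=g[y-12:y+13,x-14:x+15]
    m=np.zeros(g.shape,bool);m[y-12:y+13,x-14:x+15]=w<(w.min()+np.median(w))/2
    print(nm,"hole",blob(m,p))
for nm,im,p in(("top",t,(206,177)),("scene",s,(432,260))):
    h=cv2.cvtColor(im,cv2.COLOR_BGR2HSV);x,y=p
    m=(h[...,1]<60)&(h[...,2]<150);k=np.zeros_like(m);k[y-25:y+25,x-20:x+20]=1
    print(nm,"rod",blob(m&k,p))
print(tri((T,453,219),(S,174,229)),tri((T,206,176),(S,433,250)))
print(plane(T,453,219,.095),plane(S,174,229,.095),plane(T,206,176,.15),plane(S,433,250,.15))
r=lambda a:cv2.resize(a,(390,290),interpolation=cv2.INTER_CUBIC)
cv2.imwrite("pics/c0.png",np.vstack([np.hstack([r(t[170:280,395:495]),r(t[300:400,410:500])]),np.hstack([r(t[155:225,180:250]),r(s[235:335,390:465])])]))
E
```

```text
top hole [(0.2, [452.9, 219.1], [449, 215, 9, 9, 66])]
scene hole [(0.9, [173.4, 228.4], [169, 226, 10, 6, 52]), (14.3, [164.7, 239.9], [160, 237, 14, 5, 38]), (14.5, [185.4, 238.0], [180, 232, 9, 10, 48])]
top rod [(2.3, [207.7, 178.5], [201, 171, 15, 16, 123]), (10.6, [200.4, 168.0], [186, 152, 40, 50, 1006])]
scene rod [(3.7, [431.1, 263.6], [425, 247, 14, 35, 343])]
(array([ 0.50662566, -0.26852142,  0.09282333]), [np.float64(1.5), np.float64(1.5)]) (array([0.57842003, 0.193287  , 0.14732886]), [np.float64(1.6), np.float64(1.6)])
[ 0.50651525 -0.26940629  0.095     ] [ 0.50937199 -0.26580319  0.095     ] [0.57770543 0.19094926 0.15      ] [0.58078047 0.19451763 0.15      ]
```

View pics/c0.png

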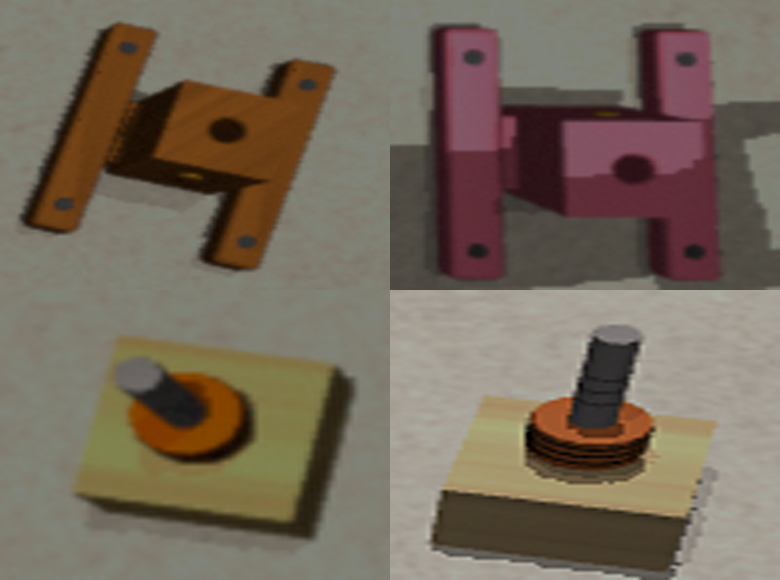

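Crop: upper left is the wood-grained foot, hole at top (453,219); upper right is the pink look-alike, so I use the wooden one. Lower row: the gauge's rod and orange collar in the plywood block, rod top at (205,176) / scene (433.5,250). Now I'll move above the gauge.

>>> servo_tool(
  series=[
    [[1,3.05,-2.7,-0.1,0,0,0],[1,3.05,-2.7,-0.1,0,0,0],[1,3.05,-2.7,-0.1,0,0,0],[1,3.05,-2.7,-0.1,0,0,0],[1,3.05,-2.7,-0.1,0,0,0],[1,3.05,-2.7,-0.1,0,0,0],[1,3.05,-2.7,-0.1,0,0,0],[1,3.05,-2.7,-0.1,0,0,0],[1,3.05,-2.7,-0.1,0,0,0],[1,3.05,-2.7,-0.1,0,0,0]],
  ],
)

```text
time_s: 1.1
position: [0.3667, -0.153, 0.2413]
ee_rot: [180.0, 0.0, 17.0]
ft_force: [1.0, -0.6, -1.4]
opening: 0.0851
grip_force: 0.0
```

>>> servo_tool(
  series=[
    [[1,3.05,-2.7,-0.1,0,0,0],[1,3.05,-2.7,-0.1,0,0,0],[1,3.05,-2.7,-0.1,0,0,0],[1,3.05,-2.7,-0.1,0,0,0],[1,3.05,-2.7,-0.1,0,0,0],[1,3.05,-2.7,-0.1,0,0,0],[1,3.05,-2.7,-0.1,0,0,0],[1,3.05,-2.7,-0.1,0,0,0],[1,3.05,-2.7,-0.1,0,0,0],[1,3.05,-2.7,-0.1,0,0,0]],
  ],
)

```text
time_s: 2.1
position: [0.5794, 0.1943, 0.2508]
ee_rot: [180.0, 0.1, 17.0]
ft_force: [0.4, -1.5, 0.5]
opening: 0.0858
grip_force: 0.0
```

```bash
python3 - <<'E'
from h import *
from station import vision,r
import pickle
s=r.get_state();print(s["time_s"],s["position"],s["ee_rot"])
c=vision.calibration("wrist");f=vision.grab_frame("wrist")[:,:,::-1];cv2.imwrite("pics/w1.png",f)
pickle.dump(c,open("w1.pkl","wb"));print(c)
E
```

```text
2.1 [0.57937925 0.19431764 0.25078266] [1.79994115e+02 5.35646688e-02 1.70178706e+01]
{'intrinsics': array([[416.71108288,   0.        , 319.15630017],
       [  0.        , 416.71108288, 241.357942  ],
       [  0.        ,   0.        ,   1.        ]]), 'R': array([[ 2.93116060e-01, -9.56076864e-01,  7.91958421e-05],
       [-9.23146877e-01, -2.82998761e-01,  2.60214421e-01],
       [-2.48762575e-01, -7.63461352e-02, -9.65550853e-01]]), 't': array([0.01625483, 0.55032231, 0.55619753])}
```

View pics/w1.png

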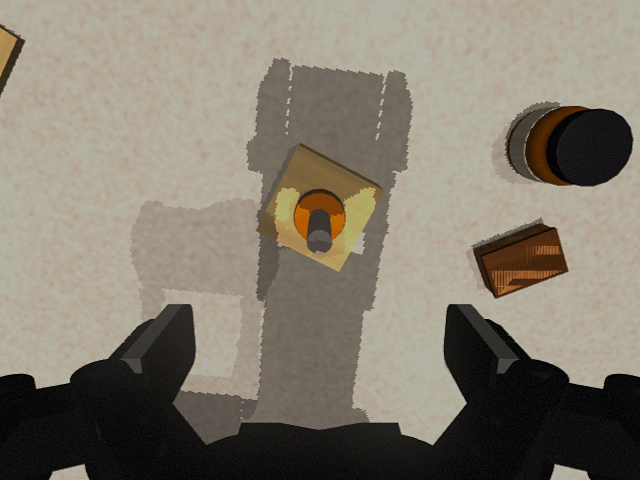

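The wrist view shows the rod top at about (319,240), the collar around (319,214), and the jar and cork off to the right. Next I refine by colour mask and cast rays.

```bash
python3 - <<'E'
from h import *
from station import vision
import pickle
T,S=[vision.calibration(n) for n in("top","scene")];W=pickle.load(open("w1.pkl","rb"))
f=cv2.imread("pics/w1.png");h=cv2.cvtColor(f,cv2.COLOR_BGR2HSV)
k=np.zeros(h.shape[:2],bool);k[185:265,285:350]=1
m=(h[...,1]<70)&(h[...,2]<130)&k
n,l,st,c=cv2.connectedComponentsWithStats(m.astype(np.uint8));i=l[240,319];print("rod",st[i],c[i])
print("row widths",[(y,np.where(l[y]==i)[0][[0,-1]].tolist()) for y in range(212,256,4) if (l[y]==i).any()])
print(blob((h[...,0]<14)&(h[...,1]>180)&k,(319,214)))
for p in((319.3,240.5),):
  print(plane(W,*p,.15)); print(tri((W,*p),(S,433.6,250)),tri((W,*p),(T,205.3,176.2)),tri((W,*p),(S,433.6,250),(T,205.3,176.2)))
t,s=[cv2.imread(f"pics/{n}0.png") for n in("top","scene")]
ct=W and plane(W,319,215,.08);print(ct)
E
```

```text
rod [307 209  25  44 836] [318.8923445  231.99880383]
row widths [(212, [312, 325]), (216, [310, 328]), (220, [309, 328]), (224, [309, 329]), (228, [308, 329]), (232, [308, 329]), (236, [308, 330]), (240, [307, 331]), (244, [308, 331]), (248, [309, 329]), (252, [314, 324])]
[(12.2, [325.2, 203.5], [308, 193, 37, 24, 272]), (19.3, [304.3, 201.4], [298, 195, 12, 13, 66]), (19.3, [306.9, 229.0], [306, 226, 2, 7, 8])]
[0.57934408 0.19453951 0.15      ]
(array([0.57927804, 0.19506956, 0.14893614]), [np.float64(0.6), np.float64(0.6)]) (array([0.57837857, 0.19376113, 0.14521309]), [np.float64(0.5), np.float64(0.5)]) (array([0.57830807, 0.19438688, 0.14714562]), [np.float64(0.3), np.float64(1.6), np.float64(1.5)])
[0.58075027 0.19518124 0.08      ]
```

Rod axis at (0.579, 0.1945), top at about 0.148 by triangulation, which matches the text. The TCP is already over it, so I descend 14 cm and grip.

>>> servo_tool(
  series=[
    [[1,0,0,1.6,0,0,0],[1,0,0,1.6,0,0,0],[1,0,0,1.6,0,0,0],[1,0,0,1.6,0,0,0],[1,0,0,1.6,0,0,0],[1,0,0,1.6,0,0,0],[1,0,0,1.6,0,0,0],[1,0,0,1.6,0,0,0],[1,0,0,1.2,0,0,0],[1,0,0,0,0,0,0]],
  ],
)

```text
time_s: 3.15
position: [0.5777, 0.1924, 0.1091]
ee_rot: [-180.0, 0.2, 17.0]
ft_force: [-0.9, 0.1, 0.2]
opening: 0.0851
grip_force: 0.0
```

>>> servo_tool(
  series=[
    [[0,0,0,0,0,0,0],[0,0,0,0,0,0,0],[0,0,0,0,0,0,0],[0,0,0,0,0,0,0],[0,0,0,0,0,0,0],[0,0,0,0,0,0,0],[0,0,0,0,0,0,0],[0,0,0,0,0,0,0],[0,0,0,0,0,0,0],[0,0,0,0,0,0,0]],
  ],
  squeeze=25,
)

```text
time_s: 4.15
position: [0.5792, 0.193, 0.1117]
ee_rot: [-180.0, -0.1, 17.0]
ft_force: [-0.4, 3.0, 5.4]
opening: 0.0155
grip_force: 25.1
```

Rod gripped (15.5 mm, 25 N). Lift straight 11 cm.

>>> servo_tool(
  series=[
    [[0,0,0,-0.6,0,0,0],[0,0,0,-1.2,0,0,0],[0,0,0,-1.2,0,0,0],[0,0,0,-1.2,0,0,0],[0,0,0,-1.2,0,0,0],[0,0,0,-1.2,0,0,0],[0,0,0,-1.2,0,0,0],[0,0,0,-1.2,0,0,0],[0,0,0,-1.2,0,0,0],[0,0,0,-0.8,0,0,0]],
  ],
)

```text
time_s: 5.15
position: [0.5792, 0.1928, 0.2227]
ee_rot: [180.0, -0.1, 17.0]
ft_force: [0.7, 0.4, -1.9]
opening: 0.015
grip_force: 24.7
```

```bash
python3 - <<'E'
from h import *
from station import vision,r
s=r.get_state();print(s["time_s"],s["position"],s["ft_force"],s["opening"])
p=s["position"];d=np.array([.5075,-.268])-p[:2];a=np.radians(s["ee_rot"][2]);print("tool xy cm",100*np.array([np.cos(a)*d[0]+np.sin(a)*d[1],np.sin(a)*d[0]-np.cos(a)*d[1]]))
E
```

```text
5.15 [0.57923098 0.19279323 0.22270851] [ 0.7072734   0.39698291 -1.87163442] 0.015040479745908405
tool xy cm [-20.33803141  41.96572179]
```

>>> servo_tool(
  series=[
    [[0,-0.7,1.1,0,0,0,0],[0,-1.3,2.1,0,0,0,0],[0,-1.6,2.6,0,0,0,0],[0,-1.6,2.6,0,0,0,0],[0,-1.6,2.6,0,0,0,0],[0,-1.6,2.6,0,0,0,0],[0,-1.6,2.6,0,0,0,0],[0,-1.6,2.6,0,0,0,0],[0,-1.6,2.6,0,0,0,0],[0,-1.6,2.6,0,0,0,0]],
  ],
)

```text
time_s: 6.15
position: [0.5062, -0.0817, 0.2208]
ee_rot: [-180.0, 0.1, 17.0]
ft_force: [0.2, 0.1, -3.1]
opening: 0.0152
grip_force: 24.6
```

>>> servo_tool(
  series=[
    [[0,-1.6,2.6,0,0,0,0],[0,-1.6,2.6,0,0,0,0],[0,-1.6,2.6,0,0,0,0],[0,-1.6,2.6,0,0,0,0],[0,-1.6,2.6,0,0,0,0],[0,-1.6,2.2,0,0,0,0],[0,-1.3,1.7,0,0,0,0],[0,-0.7,1.1,0,0,0,0],[0,0,0,0,0,0,0],[0,0,0,0,0,0,0]],
  ],
)

```text
time_s: 7.15
position: [0.4491, -0.2856, 0.221]
ee_rot: [-179.9, 0.0, 17.0]
ft_force: [-0.8, 0.3, -2.5]
opening: 0.0153
grip_force: 24.6
```

```bash
python3 - <<'E'
from h import *
from station import vision,r
import pickle
s=r.get_state();print(s["time_s"],s["position"],s["ft_force"],s["ee_rot"],s["joint_vel"].round(1))
c=vision.calibration("wrist");f=vision.grab_frame("wrist")[:,:,::-1];cv2.imwrite("pics/w2.png",f)
pickle.dump((c,s["position"]),open("w2.pkl","wb"))
for n in("top","scene"):cv2.imwrite(f"pics/{n}2.png",vision.grab_frame(n)[:,:,::-1])
E
```

```text
7.15 [ 0.44913851 -0.28560387  0.22102743] [-0.76296696  0.29702811 -2.52189836] [-1.79946222e+02  6.60899510e-03  1.69804273e+01] [ 1.2 -0.3  0.1  0.1  0.1  0.1]
```

View pics/w2.png

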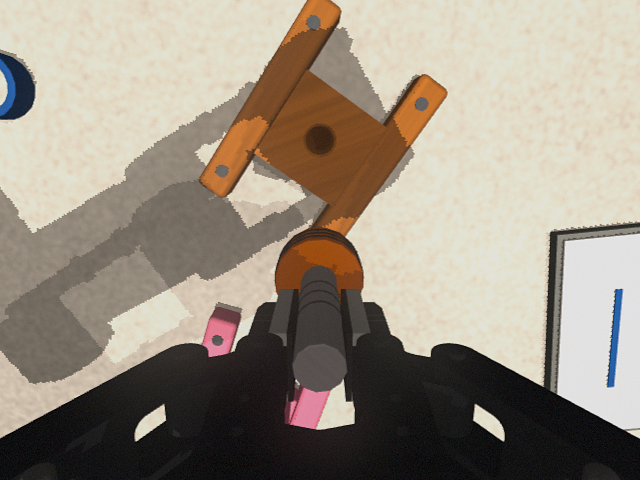

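The wrist view shows the mast hole at (319,139) in the wooden post, the collar at about (319,265) and the rod top at (319,367). Next: the hole position by mask, and the rod's tilt from the wrist and scene views.

```bash
python3 - <<'E'
from h import *
from station import vision
import pickle
T,S=[vision.calibration(n) for n in("top","scene")];W,p=pickle.load(open("w2.pkl","rb"))
f=cv2.imread("pics/w2.png");g=f.max(2);m=np.zeros(g.shape,bool);w=g[115:165,295:345];print(w.min(),np.median(w))
m[115:165,295:345]=w<(float(w.min())+np.median(w))/2;b=blob(m,(319,139));print(b);u=b[0][1]
# ellipse of hole mouth
h=np.array(plane(W,*u,.095));print("hole wrist",h,"tri",tri((W,*u),(S,173.6,228.6)),tri((W,*u),(T,452.9,219.1)),tri((W,*u),(S,173.6,228.6),(T,452.9,219.1)))
print("rod top",plane(W,319.3,368,p[2]+.038),"tcp",p)
d=h[:2]-p[:2];a=np.radians(17);print("cm",100*np.array([np.cos(a)*d[0]+np.sin(a)*d[1],np.sin(a)*d[0]-np.cos(a)*d[1]]))
# project expected rod points in the scene view
for z in(-.1017,-.05,.038):
  X=S["R"]@(p+[0,0,z])+S["t"];x=S["intrinsics"]@X;print(z,(x/x[2])[:2].round(1))
X=W["R"]@(p+[0,0,.038])+W["t"];x=W["intrinsics"]@X;print((x/x[2])[:2].round(1))
s=cv2.imread("pics/scene2.png");t=cv2.imread("pics/top2.png")
cv2.imwrite("pics/c2.png",np.hstack([cv2.resize(s[100:300,110:260],(450,600)),cv2.resize(f[80:200,270:370],(350,600))]))
E
```

```text
54 122.0
[(0.9, [319.5, 139.7], [306, 126, 29, 29, 658])]
hole wrist [ 0.50535867 -0.2681776   0.095     ] tri (array([ 0.50529342, -0.268191  ,  0.09216463]), [np.float64(0.0), np.float64(0.0)]) (array([ 0.50558658, -0.2680708 ,  0.09862471]), [np.float64(0.2), np.float64(0.2)]) (array([ 0.50597502, -0.26854375,  0.09335579]), [np.float64(0.7), np.float64(0.8), np.float64(1.3)])
rod top [ 0.44864361 -0.28550334  0.25902743] tcp [ 0.44913851 -0.28560387  0.22102743]
cm [ 5.88585509 -0.02276407]
-0.1017 [170.4 197.5]
-0.05 [165.5 175.3]
0.038 [156.6 134.3]
[320.1 366.6]
```

View pics/c2.png

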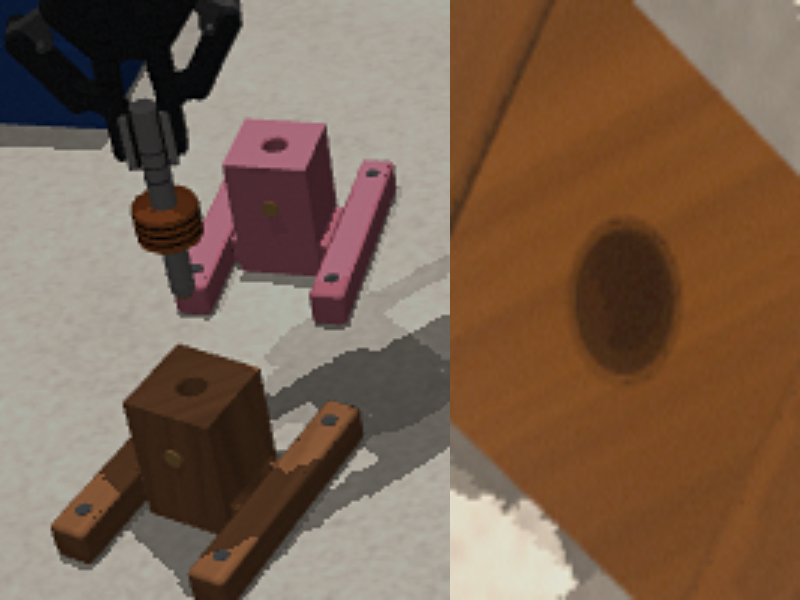

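The scene crop shows the gauge hanging vertical (top ≈(158,135), tip ≈(172,198)). The wrist crop confirms the wooden hole. Go over it and come down to about 5 mm above the rim.

>>> servo_tool(
  series=[
    [[0,0.6,0,0,0,0,0],[0,1.2,0,0,0,0,0],[0,1.3,0,0,0,0,0],[0,1.3,0,0,0,0,0],[0,1.0,0,0,0,0,0],[0,0.5,0,0.2,0,0,0],[0,0,0,0.5,0,0,0],[0,0,0,0.6,0,0,0],[0,0,0,0.2,0,0,0],[0,0,0,0,0,0,0]],
  ],
)

```text
time_s: 8.3
position: [0.5052, -0.2689, 0.2057]
ee_rot: [-179.9, 0.1, 17.0]
ft_force: [1.0, 0.2, -1.9]
opening: 0.015
grip_force: 24.7
```

```bash
python3 - <<'E'
from h import *
from station import vision,r
s=r.get_state();p=s["position"];print(s["time_s"],p,s["ft_force"],s["ee_rot"])
f={n:vision.grab_frame(n)[:,:,::-1] for n in("top","scene","wrist")}
for n in f:cv2.imwrite(f"pics/{n}3.png",f[n])
S=vision.calibration("scene")
for X in(p-[0,0,.1017],p+[0,0,.038],[.5054,-.2682,.095]):
  x=S["intrinsics"]@(S["R"]@X+S["t"]);print((x/x[2])[:2].round(1))
cv2.imwrite("pics/c3.png",cv2.resize(f["scene"][130:280,100:260],(800,600)[:1]+(600,) if 0 else (640,600),interpolation=cv2.INTER_CUBIC))
E
```

```text
8.3 [ 0.50515988 -0.26891203  0.20570564] [ 0.95902278  0.20976378 -1.85650279] [-1.79948464e+02  5.01543725e-02  1.69727519e+01]
[172.2 223.7]
[158.1 160.9]
[173.3 227.5]
```

View pics/c3.png

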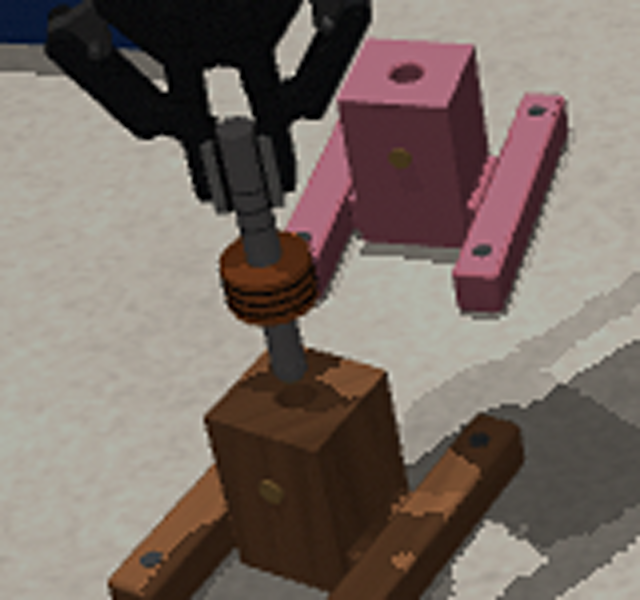

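The tip sits directly above the mouth: tip at about (172.5,224), hole at (173.5,228). Lower slowly.

>>> servo_tool(
  series=[
    [[0,0,0,0.2,0,0,0],[0,0,0,0.2,0,0,0],[0,0,0,0.2,0,0,0],[0,0,0,0.15,0,0,0],[0,0,0,0.15,0,0,0],[0,0,0,0.15,0,0,0],[0,0,0,0.1,0,0,0],[0,0,0,0.1,0,0,0],[0,0,0,0.1,0,0,0],[0,0,0,0,0,0,0]],
  ],
)

```text
time_s: 9.45
position: [0.5057, -0.2688, 0.1927]
ee_rot: [-180.0, 0.0, 17.0]
ft_force: [-0.6, -0.7, -2.6]
opening: 0.0154
grip_force: 24.7
```

>>> servo_tool(
  series=[
    [[0,0,0,0.1,0,0,0],[0,0,0,0.1,0,0,0],[0,0,0,0.1,0,0,0],[0,0,0,0.1,0,0,0],[0,0,0,0.1,0,0,0],[0,0,0,0.1,0,0,0],[0,0,0,0.1,0,0,0],[0,0,0,0.1,0,0,0],[0,0,0,0.1,0,0,0],[0,0,0,0,0,0,0]],
  ],
)

```text
time_s: 10.45
position: [0.5057, -0.2688, 0.1836]
ee_rot: [-180.0, 0.0, 17.0]
ft_force: [0.1, -0.2, -2.1]
opening: 0.015
grip_force: 24.7
```

In the hole 13 mm with no resistance; go on to about 38 mm.

>>> servo_tool(
  series=[
    [[0,0,0,0.2,0,0,0],[0,0,0,0.3,0,0,0],[0,0,0,0.3,0,0,0],[0,0,0,0.3,0,0,0],[0,0,0,0.3,0,0,0],[0,0,0,0.3,0,0,0],[0,0,0,0.3,0,0,0],[0,0,0,0.3,0,0,0],[0,0,0,0.2,0,0,0],[0,0,0,0,0,0,0]],
  ],
)

```text
time_s: 11.45
position: [0.5056, -0.2688, 0.1585]
ee_rot: [-180.0, 0.0, 17.0]
ft_force: [0.1, 0.5, -2.5]
opening: 0.0155
grip_force: 24.7
```

>>> servo_tool(
  series=[
    [[0,0,0,0.05,0,0,0],[0,0,0,0.05,0,0,0],[0,0,0,0.05,0,0,0],[0,0,0,0.05,0,0,0],[0,0,0,0.05,0,0,0],[0,0,0,0.05,0,0,0],[0,0,0,0.05,0,0,0],[0,0,0,0.05,0,0,0],[0,0,0,0.05,0,0,0],[0,0,0,0.05,0,0,0]],
  ],
)

```text
time_s: 12.45
position: [0.5058, -0.2689, 0.1538]
ee_rot: [180.0, 0.0, 17.0]
ft_force: [-0.4, -0.2, -1.8]
opening: 0.0149
grip_force: 24.7
```

>>> servo_tool(
  series=[
    [[0,0,0,0.06,0,0,0],[0,0,0,0.06,0,0,0],[0,0,0,0.06,0,0,0],[0,0,0,0.06,0,0,0],[0,0,0,0.06,0,0,0],[0,0,0,0.06,0,0,0],[0,0,0,0.06,0,0,0],[0,0,0,0.06,0,0,0],[0,0,0,0.06,0,0,0],[0,0,0,0.06,0,0,0]],
  ],
)

```text
time_s: 13.45
position: [0.5059, -0.2689, 0.1483]
ee_rot: [180.0, -0.0, 17.0]
ft_force: [-1.2, 2.3, 5.2]
opening: 0.0152
grip_force: 25.4
```

The collar is on the rim and sliding (force change about 7 N). Continue pushing.

>>> servo_tool(
  series=[
    [[0,0,0,0.06,0,0,0],[0,0,0,0.06,0,0,0],[0,0,0,0.06,0,0,0],[0,0,0,0.06,0,0,0],[0,0,0,0.06,0,0,0],[0,0,0,0.06,0,0,0],[0,0,0,0.06,0,0,0],[0,0,0,0.06,0,0,0],[0,0,0,0.06,0,0,0],[0,0,0,0.06,0,0,0]],
  ],
)

```text
time_s: 14.45
position: [0.5058, -0.2689, 0.1418]
ee_rot: [180.0, -0.0, 17.0]
ft_force: [-0.8, 0.6, 4.3]
opening: 0.0155
grip_force: 25.4
```

>>> servo_tool(
  series=[
    [[0,0,0,0.015,0,0,0],[0,0,0,0.015,0,0,0],[0,0,0,0.015,0,0,0],[0,0,0,0.015,0,0,0],[0,0,0,0.015,0,0,0],[0,0,0,0.015,0,0,0],[0,0,0,0.015,0,0,0],[0,0,0,0.015,0,0,0],[0,0,0,0.015,0,0,0],[0,0,0,0.015,0,0,0]],
  ],
  squeeze=20,
)

```text
time_s: 15.45
position: [0.5058, -0.2689, 0.1403]
ee_rot: [180.0, -0.0, 17.0]
ft_force: [-1.2, 0.1, 4.9]
opening: 0.0155
grip_force: 25.4
```

>>> servo_tool(
  series=[
    [[0,0,0,0.015,0,0,0],[0,0,0,0.015,0,0,0],[0,0,0,0.015,0,0,0],[0,0,0,0.015,0,0,0],[0,0,0,0.015,0,0,0],[0,0,0,0.015,0,0,0],[0,0,0,0.015,0,0,0],[0,0,0,0.015,0,0,0],[0,0,0,0.015,0,0,0],[0,0,0,0.015,0,0,0]],
  ],
)

```text
time_s: 16.45
position: [0.5058, -0.2689, 0.1388]
ee_rot: [180.0, -0.0, 17.0]
ft_force: [-1.1, 1.6, 5.5]
opening: 0.0155
grip_force: 25.4
```

>>> servo_tool(
  series=[
    [[0,0,0,0.012,0,0,0],[0,0,0,0.012,0,0,0],[0,0,0,0.012,0,0,0],[0,0,0,0.012,0,0,0],[0,0,0,0.012,0,0,0],[0,0,0,0.012,0,0,0],[0,0,0,0.012,0,0,0],[0,0,0,0.012,0,0,0],[0,0,0,0.012,0,0,0],[0,0,0,0.012,0,0,0]],
  ],
)

```text
time_s: 17.45
position: [0.5058, -0.2689, 0.1376]
ee_rot: [180.0, 0.0, 17.0]
ft_force: [0.6, 0.2, 5.1]
opening: 0.0148
grip_force: 25.4
```

>>> servo_tool(
  series=[
    [[0,0,0,0.012,0,0,0],[0,0,0,0.012,0,0,0],[0,0,0,0.012,0,0,0],[0,0,0,0.012,0,0,0],[0,0,0,0.012,0,0,0],[0,0,0,0.012,0,0,0],[0,0,0,0.012,0,0,0],[0,0,0,0.012,0,0,0],[0,0,0,0.012,0,0,0],[0,0,0,0.012,0,0,0]],
  ],
)

```text
time_s: 18.45
position: [0.5057, -0.2689, 0.1364]
ee_rot: [180.0, 0.0, 17.0]
ft_force: [-1.3, 1.5, 5.7]
opening: 0.0153
grip_force: 25.4
```

>>> servo_tool(
  series=[
    [[0,0,0,0.012,0,0,0],[0,0,0,0.012,0,0,0],[0,0,0,0.012,0,0,0],[0,0,0,0.012,0,0,0],[0,0,0,0.012,0,0,0],[0,0,0,0.012,0,0,0],[0,0,0,0.012,0,0,0],[0,0,0,0.012,0,0,0],[0,0,0,0.012,0,0,0],[0,0,0,0.012,0,0,0]],
  ],
)

```text
time_s: 19.45
position: [0.5058, -0.2689, 0.1352]
ee_rot: [180.0, 0.0, 17.0]
ft_force: [-0.6, 1.2, 4.5]
opening: 0.0153
grip_force: 25.4
```

Nominal depth is about 61.5 mm, still only collar friction.

>>> servo_tool(
  series=[
    [[0,0,0,0.012,0,0,0],[0,0,0,0.012,0,0,0],[0,0,0,0.012,0,0,0],[0,0,0,0.012,0,0,0],[0,0,0,0.012,0,0,0],[0,0,0,0.012,0,0,0],[0,0,0,0.012,0,0,0],[0,0,0,0.012,0,0,0],[0,0,0,0.012,0,0,0],[0,0,0,0.012,0,0,0]],
  ],
)

```text
time_s: 20.45
position: [0.5058, -0.2689, 0.1348]
ee_rot: [180.0, -0.0, 17.0]
ft_force: [-2.1, 2.2, 10.4]
opening: 0.0152
grip_force: 26.0
```

The TCP lags and the force rises: probably the floor. Confirm with 0.5 mm more.

>>> servo_tool(
  series=[
    [[0,0,0,0.01,0,0,0],[0,0,0,0.01,0,0,0],[0,0,0,0.01,0,0,0],[0,0,0,0.01,0,0,0],[0,0,0,0.01,0,0,0],[0,0,0,0,0,0,0],[0,0,0,0,0,0,0],[0,0,0,0,0,0,0],[0,0,0,0,0,0,0],[0,0,0,0,0,0,0]],
  ],
)

```text
time_s: 21.45
position: [0.5059, -0.2689, 0.1348]
ee_rot: [179.9, -0.0, 17.0]
ft_force: [-2.9, 3.0, 13.1]
opening: 0.0154
grip_force: 26.2
```

Solid floor at about 62 mm depth. Ease the load and open slowly.

>>> servo_tool(
  series=[
    [[0,0,0,-0.03,0,0,0],[0,0,0,-0.03,0,0,0],[0,0,0,-0.02,0,0,0],[0,0,0,0,0,0,0],[0.3,0,0,0,0,0,0],[0.4,0,0,0,0,0,0],[0.6,0,0,0,0,0,0],[0.8,0,0,0,0,0,0],[1,0,0,0,0,0,0],[1,0,0,0,0,0,0]],
  ],
)

```text
time_s: 22.45
position: [0.5057, -0.2689, 0.1342]
ee_rot: [-180.0, 0.0, 17.0]
ft_force: [0.4, -0.5, 0.9]
opening: 0.0854
grip_force: 0.0
```

>>> servo_tool(
  series=[
    [[1,0,0,0,0,0,0],[1,0,0,0,0,0,0],[1,0,0,-0.3,0,0,0],[1,0,0,-0.8,0,0,0],[1,0,0,-1.5,0,0,0],[1,0,0,-2.0,0,0,0],[1,0,0,-2.0,0,0,0],[1,0,0,-2.0,0,0,0],[1,0,0,-2.0,0,0,0],[1,0,0,-1.5,0,0,0]],
  ],
)

```text
time_s: 23.45
position: [0.506, -0.269, 0.2576]
ee_rot: [179.9, -0.1, 17.0]
ft_force: [0.5, 0.6, 0.5]
opening: 0.0857
grip_force: 0.0
```

>>> servo_tool(
  series=[
    [[1,-1,0,0,0,0,0],[1,-1,0,0,0,0,0],[1,-1,0,0,0,0,0],[1,-1,0,0,0,0,0],[1,-1,0,0,0,0,0],[1,0,0,0,0,0,0],[1,0,0,0,0,0,0],[1,0,0,0,0,0,0],[1,0,0,0,0,0,0],[1,0,0,0,0,0,0]],
  ],
)

```text
time_s: 24.45
position: [0.4582, -0.2833, 0.2552]
ee_rot: [-180.0, -0.0, 17.0]
ft_force: [-0.9, -0.7, -0.9]
opening: 0.0854
grip_force: 0.0
```

```bash
python3 - <<'E'
from h import *
from station import vision,r
s=r.get_state();print(s["time_s"],s["position"],s["ft_force"],s["opening"])
W=vision.calibration("wrist");w=vision.grab_frame("wrist")[:,:,::-1];f=vision.grab_frame("scene")[:,:,::-1];S=vision.calibration("scene")
for c in(W,S):
 for z in(.095-.062+.14,.119,.095):
  x=c["intrinsics"]@(c["R"]@np.array([.5056,-.2687,z])+c["t"]);print(z,(x/x[2])[:2].round(1))
cv2.imwrite("pics/c4.png",np.hstack([cv2.resize(f[170:270,130:220],(400,444),interpolation=cv2.INTER_CUBIC),cv2.resize(w,(400,300))[:,:].copy() if 0 else cv2.resize(w[40:320,190:442],(400,444))]))
E
```

```text
24.45 [ 0.45820269 -0.2833207   0.25522558] [-0.86982091 -0.70757877 -0.88537942] 0.0854087197566747
0.17300000000000001 [319.6 159.6]
0.119 [319.5 153.8]
0.095 [319.5 151.9]
0.17300000000000001 [165.6 194.2]
0.119 [170.8 217.6]
0.095 [173.  227.5]
```

View pics/c4.png

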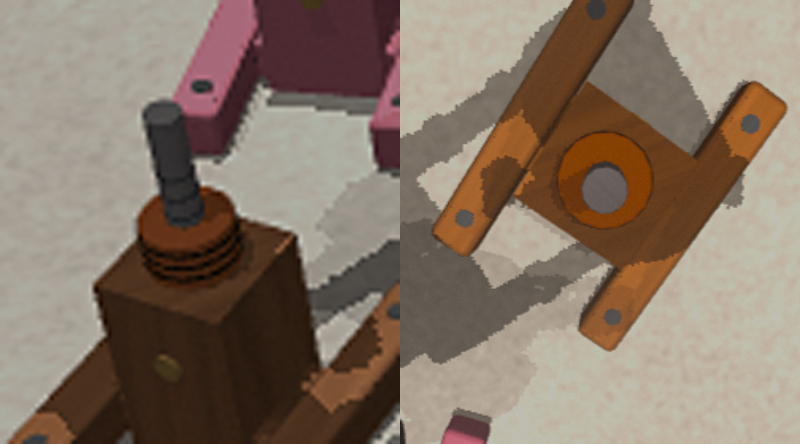

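The gauge stands upright in the wooden foot's hole with the collar flush on the rim. Its top, at scene pixel (166.7,194.3), matches the 62 mm depth felt as a hard stop. The gripper is clear and nothing else has moved, so I hand the job in.

```bash
python3 -c "
from station import ticket
print(ticket.close_job())"
```

```text
the job is handed in; nothing more can be done
None
```

The gauge stands released in the wooden foot's mast hole, tip on the floor at about 62 mm by the arm's readings and collar down on the rim; the job is handed in, but no verdict came back.

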